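# Lock a tube holder onto the mixer

### The arm

A 7-joint arm with a two-finger parallel gripper is mounted at the origin on the work surface. World frame = base frame: x ahead of the robot, y to its left, z up, the work surface at z = 0. Lengths are in m, angles in rad, forces in N, time in s.
With the tool pointing down it reaches from about 0.425 to 0.925 m from the base axis. Payload 6.8 kg.
Tool frame: the origin (TCP) lies on the front face of the gripper's body, between the roots of the fingers; the fingertips stand 73 mm ahead of it and the grasp point (between the pads) lies 54 mm ahead of it (tcp_to_tips is the distance from the TCP to the fingertips, in m); z points along the fingers, x is the direction in which the jaws open and shut, and the axes are right-handed (so a half turn about z gives the same grasp; the last joint's range is limited). The gripper opens to 85 mm and grips with 20 to 120 N. Pads are 22 mm wide; open, the fingers measure 114 mm over their backs; the gripper's body (76 mm by 85 mm) begins 54 mm behind the grasp point. The pads swing forward as they close: fully open they stand 13 mm farther back than shut.
Start: joints at [1.172, 0.477, 0.022, 1.555, -0.011, 1.109, -0.083], TCP at [0.194, -0.647, 0.304] pointing down, gripper open.
Joint ranges: [-2.96, 2.96], [-0.34, 2.1], [-1.41, 1.46], [0.24, 2.44], [-1.37, 4.51], [0.17, 1.92], [-2.96, 2.96]. Speed limits (rad/s): [2.39, 2.39, 3.14, 3.14, 3.14, 3.14, 3.14].

### API

Orientations are given as a unit quaternion [w, x, y, z].
In Python, from station import get_obs, read_camera, hand_in, look_for, silhouettes, tcp_to_tips gives the robot as it stands. The module is installed in compiled form; this text tells all that it offers.
- The arm moves only by the tool apply_moves, never from a script. Its argument "moves" is a list of rows, each a list of 3 entries, a list of its own where there are three numbers: the shift along the tool's x, y, z in units of 25 mm (1.0 is 25 mm), then the turn, a rotation vector about the tool's x, y, z in units of 10 degrees (1.0 is 10 degrees), then the gripper's target within -1 to 1 (fully open at 1, half-way at 0, shut at -1). In form: [[[dx, dy, dz], [rx, ry, rz], jaw], ...]. A call has 1 to 20 rows; each row is the pose to reach, as a shift and turn from the pose commanded when the call began, along the tool's axes at that moment; what a row does not reach only later rows make up. A row lasts 1/8 s, in which the tool goes at most 62.5 mm and 10.7 degrees, less where a joint would pass 70% of its speed; a pose out of reach is approached as far as the arm can. A call with a gripper value outside its range is refused whole. The fingers move at their own pace and stop on an object; "force" is the grip in N (left out, the last holds). Time passes only in rows, so rows that repeat a pose let the fingers close. It gives the time, the measured TCP pose, the force and the opening at its end, in the units of the state.
- get_obs(): the state, without advancing time (a new reading comes with each control period).
- read_camera(name): name is "scene" or "top" or "wrist"; returns a dict with "color" (400x640x3 uint8, red, green, blue), "mtx" (3x3 intrinsics, pixels), "k1" (the pictures are not rectified: a ray, as slopes to the right and down, at radius r is drawn at 1 + k1 r^2 times it, then the intrinsics apply), "eye" and "rotation" of the camera in the world; the wrist camera has in their place "hand_eye" (4x4, takes a point from camera to tool coordinates, whose origin is the TCP and whose axes are the tool frame's). Camera axes: x right, y up, looking along -z (the intrinsics and any distortion apply to the point x, -y, -z); pixel columns grow to the right and rows downward; lengths in m; the calibration is good to about 2 mm. A picture is of the moment at which its call begins: read the wrist's pose just before it. There is no depth.
- hand_in(): hands the job in, once; it reports no verdict.
Trained networks look in the newest picture that a camera, given by its name, has taken for a name from the list of things; names that differ only in an ending like _2 or _b are one class to them, and where a whole thing is asked for, a point or a joint stands for the part that bears it (a point fixed in the world has none). Each returns a list of dicts, best first, with "conf" (0 to 1); they miss things now and then, are a little off and sometimes report something else, mostly with a low value. They report only what shows in the picture. A call takes as long as a camera call. They do not tell look-alikes from the thing itself.
- look_for(camera, query): "pixel" ([row, column] in pixels, amid what is visible of it).
- silhouettes(camera, query): "mask" (400x640 bool, what is visible of it) and "pixel" ([row, column] in pixels, amid what is visible of it).
The state is a dict: "t": time; "q": joint angles; "joint_vel": joint speeds; "joint_torque": joint torques, N m; "eef_pos": TCP position; "tool_rot": TCP orientation; "contact_force": force on the tool from outside, world axes, zero at the start; "torque": the same for the moment, N m; "gripper_width": opening from 0.0 (shut) to 1.0 (fully open).
Only numpy, scipy, OpenCV 4.12 (cv2) and the standard library are available. Lean on these libraries where they do the work, as an engineer would, in place of code of your own. Each camera call takes 0.05 s, during which the arm holds its last target.

### The job

Take the small tube holder from its parking stand and mount it on the mixer: pass its T-shaped foot down through the slot in the mixer's slot plate, press it down against the spring, give it a quarter turn and let it rise so that it locks, standing upright. Feel your way and do not force it (never more than 60 N between holder and mixer), leave the other things on the bench where they are, and let go of the holder.

Things in the scene. Friction and masses are not known exactly. Their poses are not given: they have to be found in the camera images.
- holder: loose tube holder, 110-180 g: white block 64 mm long (x), 20 mm thick (y, grip here), from 6 to 42 mm above the origin, four orange caps on top (up to 54 mm); under it a round grey flange, diameter 44 mm, 6 mm thick. Origin: on the upright axis at the flange's underside; z up. Half a turn about z makes no difference.
- holder_foot (a point): centre of the underside of the holder's steel T-foot, 20 mm below the holder's origin. Below the flange: a round shank, diameter 8 mm, 12 mm long, then the T-bar, 26 mm long (along the holder's x), 8 mm wide, 8 mm high.
- stand: grey parking stand, fixed: a 90 mm square foot with an upright collar, 32 mm high, 56 mm outside and 34 mm inside diameter, in which the holder's foot hangs loosely while its flange rests on the rim. Origin: centre of its underside; z up.
- mixer: fixed white instrument, 180 (x) by 150 (y) by 62 mm high; origin at the centre of its underside, z up. On its deck, between two low rails, lies an aluminium slot plate, 50 (x) by 78 (y) mm, 6 mm thick, with the slot in its middle: 28.4 mm long along x, 10.4 mm wide along y, 1 mm chamfer at the mouth.
- slot_home (a point): middle of the slot plate's track, at the plate's top face, 68 mm above the bench; axes as the mixer's. The plate floats along y: the slot's centre lies anywhere up to 11 mm from this point, to +y or -y, which this reading does not show (pictures do); in x it is exact. The plate slides along y when pushed with more than about 3 N.
- spring_rest (a point): 9 mm below slot_home: rest height of the spring plunger under the slot; about 3 N to start it, 0.7 N more per mm, 11 N with the flange down on the plate (hard stop). The T-bar can turn, either way, only while the flange is 0 to 3 mm above the plate.
- locked_flange (a point): 6 mm above slot_home: height of the flange's underside once locked. After a quarter turn (within 8 degrees) the spring lifts the T-bar 3 mm into a 12 mm wide pocket under the plate. Not turned, the spring would lift the flange to 11 mm above the plate.
- reagent: bystander: white bottle, 52 mm in diameter, 95 mm high; origin at the centre of its underside
- tipbox: bystander: red pipette-tip box 85 by 120 by 51 mm; origin at the centre of its underside
- testbox: bystander: white carton 92 by 132 by 50 mm; origin at the centre of its underside
There are look-alikes about, which are no part of the job. What is shaped like the holder but brown is not meant.

How it is judged:
On the way, in this order (a step that is already met when the one before it is completed fails the run):
1. the T-foot is through the slot, still lined up with it, and pressed down against the spring (flange within 4 mm of the slot plate) (z of holder in the frame of slot_home below 0.004 m and angle between the x axis of holder and the x axis of slot_home, either way round below 0.25 rad and horizontal distance between holder and slot_home below 0.016 m), for 0.1 s.
2. the holder is turned across the slot while pressed down (z of holder in the frame of slot_home below 0.0045 m and angle between the x axis of holder and the x axis of slot_home, either way round above 1 rad and horizontal distance between holder and slot_home below 0.016 m).
At the end, for the whole second after the job is handed in: the holder stands upright (within 7 degrees) and at rest on the mixer, across the slot (within 15 degrees), its T-bar risen into the pocket: flange 4.5 to 8.5 mm above the slot plate, axis within 16 mm of the middle of the track (angle between the x axis of holder and the y axis of slot_home, either way round below 0.26 rad and z of holder in the frame of slot_home between 0.0045 and 0.0085 m and horizontal distance between holder and slot_home below 0.016 m and angle between holder's own z axis and vertical below 0.12 rad and linear speed of holder below 0.02 m/s); the robot touches nothing.
It fails at once if more than 60 N between the holder and the mixer (contact force between holder and mixer above 60 N).
It fails at once if a bystander is moved more than 20 mm (distance of any of reagent, tipbox, testbox from where it was at the start of the episode above 0.02 m).
It also fails if it takes over 64 s, if anything falls off the work surface, if the arm or the gripper's body presses on something with over 40 N, if the wrist force passes 120 N, or if a joint passes its speed limit or range.

## Working session

There is one attempt and no reset: what is moved stays moved. The work goes in short steps, Python scripts to look and compute and a tool call to move; the robot and the scene stay as the last step left them, time stands still between calls to the robot, and variables do not carry over. Pictures are saved under pics/ and viewed, and the job is handed in when it is done.

Besides the shell and the picture viewer there is one more tool, called after "Request:" as name([rows], argument=value, ...), one row to a line, values as JSON. apply_moves: Moves the arm, as the interface text tells. Its arguments: {"type":"object","properties":{"moves":{"type":"array"},"force":{"type":"number"}},"required":["moves"]}

```bash
mkdir -p pics; ls; cat > h.py <<'E'
import numpy as np, cv2, json
from station import *
from scipy.spatial.transform import Rotation as R
def rot(q): return R.from_quat([q[1],q[2],q[3],q[0]]).as_matrix()
def campose(name,c,o):
    if name=='wrist':
        H=np.array(c['hand_eye']); Rt=rot(o['tool_rot']); return Rt@H[:3,:3], Rt@H[:3,3]+np.array(o['eef_pos'])
    r=np.array(c['rotation']); 
    if r.shape!=(3,3): r=rot(r)
    return r,np.array(c['eye'])
def ray(c,Rc,px):
    K=np.array(c['mtx']);k=c['k1']
    p=cv2.undistortPoints(np.array([[[px[1],px[0]]]],float),K,np.array([k,0,0,0.]))[0,0]
    return Rc@np.array([p[0],-p[1],-1.])
def onz(c,Rc,e,px,z):
    d=ray(c,Rc,px); return e+d*(z-e[2])/d[2]
def proj(c,Rc,e,P):
    P=np.atleast_2d(P); v=(P-e)@Rc; s=v[:,:2]/-v[:,2:]; s=s*[1,-1]; r2=(s**2).sum(1,keepdims=True); s=s*(1+c['k1']*r2)
    K=np.array(c['mtx']); return np.c_[s[:,1]*K[1,1]+K[1,2], s[:,0]*K[0,0]+K[0,2]]
def snap(name,fn=None):
    o=get_obs(); c=read_camera(name)
    if fn: cv2.imwrite('pics/'+fn,c['color'][:,:,::-1])
    Rc,e=campose(name,c,o); return c,Rc,e,o
E
python3 - <<'E'
from h import *
for n in ['scene','top','wrist']:
    c,Rc,e,o=snap(n,n+'0.png'); print(n,e.round(3),Rc.round(3).tolist(),c['mtx'],c['k1'])
    for q in ['holder','stand','mixer','reagent','tipbox','testbox','slot_home']:
        try: print(q,[(np.round(d['pixel'],1).tolist(),round(d['conf'],2)) for d in look_for(n,q)][:4])
        except Exception as x: print(q,x)
print(o)
E
```

```text
pics
scene [ 1.233 -0.278  0.695] [[0.411, -0.637, 0.652], [0.911, 0.28, -0.301], [0.009, 0.718, 0.696]] [[362.37185691   0.         318.23852638]
 [  0.         362.37185691 195.59132043]
 [  0.           0.           1.        ]] -0.0386224355190338
holder [([159.1, 370.3], 0.78), ([198.2, 376.3], 0.76), ([178.7, 333.6], 0.65)]
stand [([174.3, 366.3], 0.97)]
mixer [([229.5, 139.2], 0.69), ([211.5, 245.2], 0.66)]
reagent [([229.3, 336.6], 0.94)]
tipbox [([157.3, 434.7], 0.61)]
testbox [([227.4, 137.8], 0.96)]
slot_home [([212.6, 245.0], 0.92), ([228.2, 137.4], 0.53)]
top [ 0.42  -0.02   1.444] [[-0.005, 0.985, -0.17], [-1.0, -0.007, -0.013], [-0.014, 0.17, 0.985]] [[420.33172438   0.         316.44838054]
 [  0.         420.33172438 210.3237303 ]
 [  0.           0.           1.        ]] 0.014639824342875916
holder [([200.5, 274.5], 0.71), ([235.1, 293.2], 0.61), ([243.2, 257.3], 0.49)]
stand [([247.3, 262.5], 0.64)]
mixer [([231.2, 369.8], 0.66)]
reagent [([187.5, 319.2], 0.74)]
tipbox [([235.0, 195.5], 0.68)]
testbox [([251.0, 445.1], 0.55), ([234.3, 373.5], 0.47)]
slot_home [([2
[... 342 characters left out ...]
]
{'t': 0.8, 'q': array([ 1.17188673,  0.47697809,  0.02239027,  1.55538504, -0.01149973,
        1.10929931, -0.08311081]), 'joint_vel': array([-0.00061592,  0.00070418,  0.00022454,  0.00136865, -0.0006077 ,
        0.00157335, -0.00067939]), 'joint_torque': array([ 2.97367305e-04, -5.96259677e+01,  1.60657067e+00, -2.81527752e+01,
        1.25251451e-02,  1.49573163e-03, -5.03896317e-06]), 'eef_pos': array([ 0.19355896, -0.6466753 ,  0.30392875]), 'tool_rot': array([ 7.72802277e-06,  8.02092854e-01, -5.97199341e-01,  2.97691922e-05]), 'contact_force': array([ 0.24746296,  0.61450934, -0.20237856]), 'torque': array([0.02581365, 0.00472318, 0.00706413]), 'gripper_width': 0.9968829612537629}
```

View pics/scene0.png

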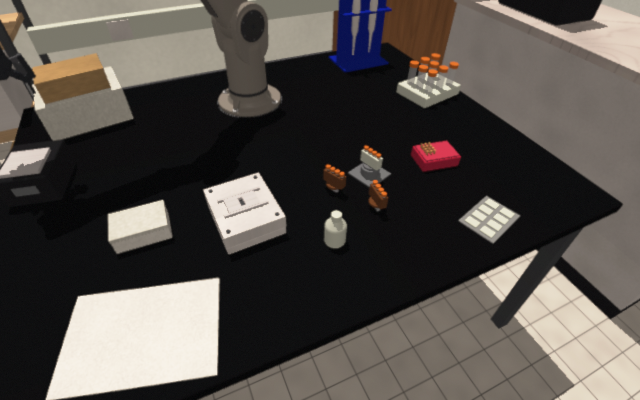

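View pics/top0.png

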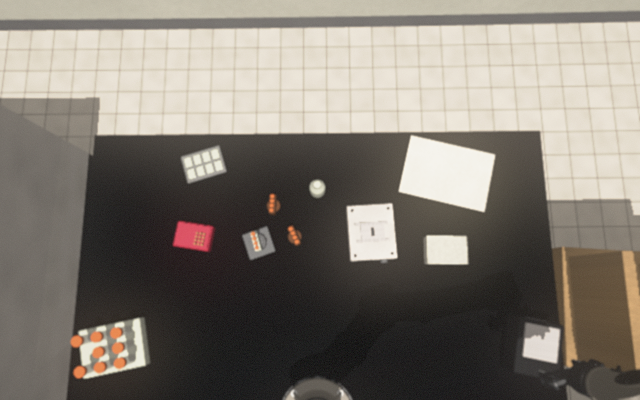

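```bash
python3 - <<'E'
from h import *
c,Rc,e,o=snap('top')
for n,px,z in [('holder cap',(241,256),.08),('stand',(243,258),.03),('brown1',(204,273),.05),('brown2',(236,294),.05),('reagent',(187.5,318),.08),('slot',(232,372),.068),('testbox',(250,446),.05),('tip',(236,194),.05)]:
    print(n,onz(c,Rc,e,px,z).round(3))
im=c['color'];
s=silhouettes('top','mixer')
cv2.imwrite('pics/topc.png',cv2.resize(im[180:280,230:410],None,fx=4.4,fy=4.4,interpolation=cv2.INTER_CUBIC)[:,:,::-1])
for d in s:
    r=cv2.minAreaRect(np.argwhere(d['mask']).astype(np.float32)); print(d['conf'],d['pixel'],r)
    b=cv2.boxPoints(r); print([onz(c,Rc,e,p,.062)[:2].round(3).tolist() for p in b])
c,Rc,e,o=snap('scene')
im=c['color']
cv2.imwrite('pics/scc.png',cv2.resize(im[130:260,190:410],None,fx=3.6,fy=3.6,interpolation=cv2.INTER_CUBIC)[:,:,::-1])
for n,px,z in [('holder cap',(154,372),.082),('slot',(201.5,241.5),.068)]: print(n,onz(c,Rc,e,px,z).round(3))
E
```

```text
holder cap [0.556 0.196 0.08 ]
stand [0.554 0.197 0.03 ]
brown1 [0.684 0.146 0.05 ]
brown2 [0.575 0.074 0.05 ]
reagent [ 0.733 -0.007  0.08 ]
slot [ 0.584 -0.183  0.068]
testbox [ 0.525 -0.427  0.05 ]
tip [0.577 0.408 0.05 ]
0.57 [231.5, 373.5] ((233.4800567626953, 371.0794677734375), (59.26496505737305, 47.00789260864258), 4.635463714599609)
[[0.685, -0.254], [0.673, -0.097], [0.478, -0.11], [0.489, -0.262]]
holder cap [0.568 0.191 0.082]
slot [ 0.589 -0.187  0.068]
```

View pics/topc.png

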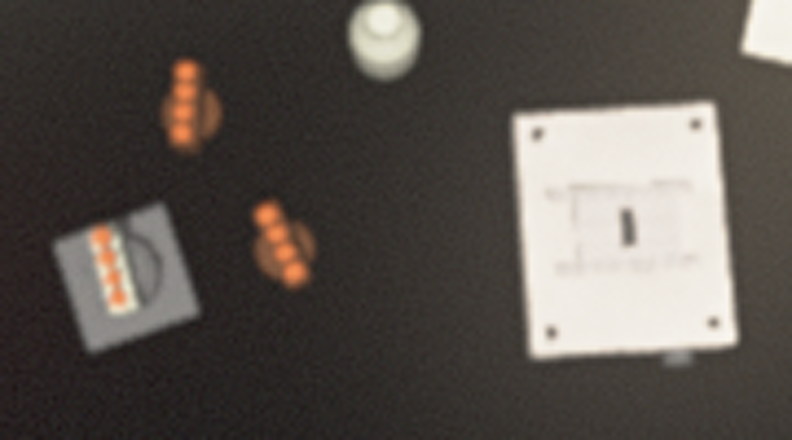

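View pics/scc.png

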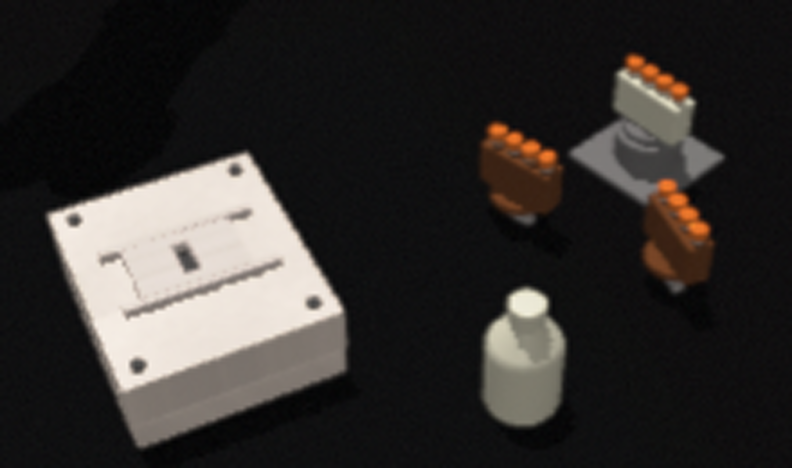

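Request:
apply_moves([
  [[-13.6, -18.9, 1.0], [0, 0, 0], 1],
  [[-13.6, -18.9, 1.0], [0, 0, 0], 1],
  [[-13.6, -18.9, 1.0], [0, 0, 0], 1],
  [[-13.6, -18.9, 1.0], [0, 0, 0], 1],
  [[-13.6, -18.9, 1.0], [0, 0, 0], 1],
  [[-13.6, -18.9, 1.0], [0, 0, 0], 1],
  [[-13.6, -18.9, 1.0], [0, 0, 0], 1],
  [[-13.6, -18.9, 1.0], [0, 0, 0], 1],
  [[-13.6, -18.9, 1.5], [0, 0, 0], 1],
  [[-13.6, -18.9, 2.2], [0, 0, 0], 1],
  [[-13.6, -18.9, 2.2], [0, 0, 0], 1],
  [[-13.6, -18.9, 2.2], [0, 0, 0], 1],
])

```text
t: 2.85
eef_pos: [0.5482, -0.1871, 0.2494]
tool_rot: [0.0, 0.802, -0.598, 0.0]
contact_force: [-0.9, -0.1, -0.5]
gripper_width: 1.003
```

```bash
python3 - <<'E'
from h import *
c,Rc,e,o=snap('wrist','w1.png'); print(o['t'],o['eef_pos'],o['q'].round(2),e)
np.savez('w1.npz',Rc=Rc,e=e,im=c['color'])
for n in ['slot_home','mixer']: print([(d['pixel'],d['conf']) for d in look_for('wrist',n)])
E
```

```text
2.85 [ 0.54817833 -0.18707275  0.2493951 ] [ 0.38  0.39 -0.2   1.83  0.1   0.93 -1.15] [ 0.62645372 -0.16435991  0.32039812]
[([131.1, 329.1], 0.64)]
[([133.1, 330.2], 0.75)]
```

View pics/w1.png

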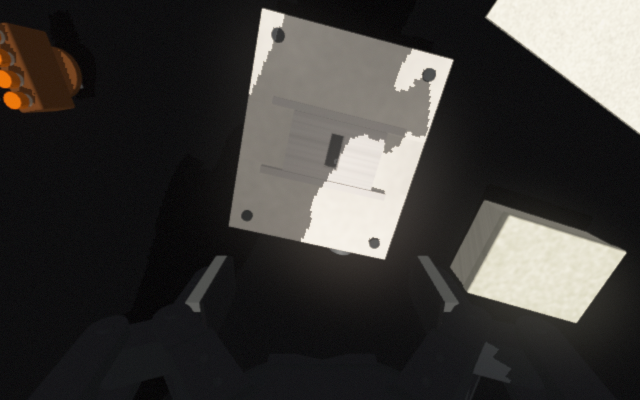

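```bash
python3 - <<'E'
from h import *
z=np.load('w1.npz'); c=read_camera('wrist'); Rc,e,im=z['Rc'],z['e'],z['im']
C=np.array([onz(c,Rc,e,p,.062)[:2] for p in [(8,263),(61,453),(259,387),(227,229)]])
H=np.array([onz(c,Rc,e,p,.062)[:2] for p in [(35,278),(75,429),(243,374),(216,247)]])
print(C.round(4),C.mean(0),H.mean(0))
for P in (C,H):
    for i in range(4):
        d=P[(i+1)%4]-P[i]; print(np.linalg.norm(d).round(4),np.degrees(np.arctan2(d[1],d[0])).round(2))
cv2.imwrite('pics/w1c.png',cv2.resize(im[85:205,255:410],None,fx=5,fy=5,interpolation=cv2.INTER_CUBIC)[:,:,::-1])
E
```

```text
[[ 0.6736 -0.1054]
 [ 0.6807 -0.2555]
 [ 0.5022 -0.2672]
 [ 0.4921 -0.1154]] [ 0.58715093 -0.18588235] [ 0.58690203 -0.18511851]
0.1503 -87.3
0.1789 -176.24
0.1522 93.82
0.1818 3.15
0.1213 -86.89
0.1514 -176.98
0.1207 93.42
0.1521 3.26
```

View pics/w1c.png

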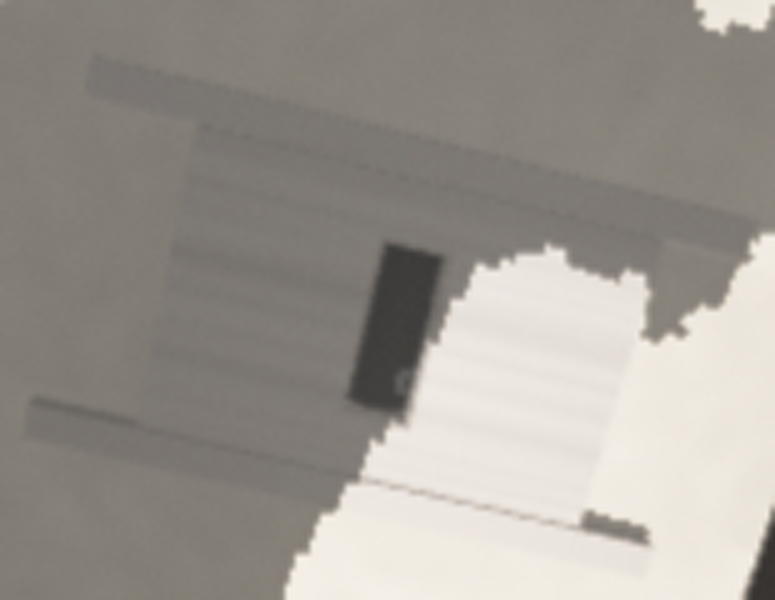

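```bash
python3 - <<'E'
from h import *
z=np.load('w1.npz'); c=read_camera('wrist'); Rc,e,im=z['Rc'],z['e'],z['im']
P=np.array([onz(c,Rc,e,(r/5-.4+85,q/5-.4+255),.068)[:2] for q,r in [(385,242),(443,255),(408,412),(350,400)]])
print(P.round(4),P.mean(0))
for i in range(4):
    d=P[(i+1)%4]-P[i]; print(np.linalg.norm(d).round(4),np.degrees(np.arctan2(d[1],d[0])).round(2))
a=np.radians(3.27); m=np.array([.587,-.1855]); d=P.mean(0)-m; print('in mixer',d@[np.cos(a),np.sin(a)],d@[-np.sin(a),np.cos(a)])
E
```

```text
[[ 0.6015 -0.1807]
 [ 0.6022 -0.1904]
 [ 0.5755 -0.1928]
 [ 0.5747 -0.1828]] [ 0.58848053 -0.1866737 ]
0.0098 -85.86
0.0268 -174.93
0.01 94.67
0.0269 4.45
in mixer 0.0014111674947960935 -0.0012562375259819144
```

Request:
apply_moves([
  [[-14.8, -3.6, 0], [0, 0, 0], 1],
  [[-14.8, -3.6, 0], [0, 0, 0], 1],
  [[-14.8, -3.6, 0], [0, 0, 0], 1],
  [[-14.8, -3.6, 0], [0, 0, 0], 1],
  [[-14.8, -3.6, 0], [0, 0, 0], 1],
  [[-14.8, -3.6, 0.5], [0, 0, 0], 0.3],
  [[-14.8, -3.6, 1.0], [0, 0, 0], 0.3],
  [[-14.8, -3.6, 1.0], [0, 0, 0], 0.3],
  [[-14.8, -3.6, 1.0], [0, 0, 0], 0.3],
  [[-14.8, -3.6, 1.0], [0, 0, 0], 0.3],
])

```text
t: 4.35
eef_pos: [0.5296, 0.193, 0.2245]
tool_rot: [-0.0, 0.801, -0.598, 0.001]
contact_force: [0.2, -0.7, -0.4]
gripper_width: 0.649
```

```bash
python3 - <<'E'
from h import *
c,Rc,e,o=snap('wrist','w2.png'); print(o['t'],o['eef_pos'],o['q'].round(2),e)
np.savez('w2.npz',Rc=Rc,e=e,im=c['color'])
for n in ['holder','stand']: print([(d['pixel'],d['conf']) for d in look_for('wrist',n)])
E
```

```text
4.35 [0.52960349 0.19302339 0.22446125] [-0.19  0.41 -0.34  1.88  0.17  0.88 -1.9 ] [0.60782697 0.21560833 0.29556456]
[([182.9, 470.0], 0.76), ([164.6, 326.4], 0.64), ([29.5, 433.7], 0.62)]
[([136.6, 308.8], 0.95)]
```

View pics/w2.png

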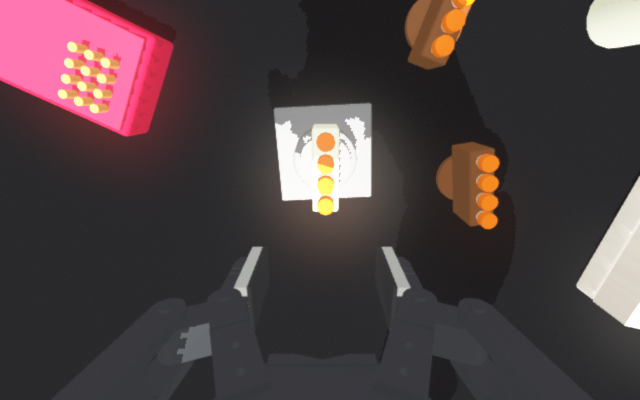

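```bash
python3 - <<'E'
from h import *
z=np.load('w2.npz'); c=read_camera('wrist'); Rc,e,im=z['Rc'],z['e'],z['im']
cv2.imwrite('pics/w2c.png',cv2.resize(im[95:220,265:385],None,fx=4.8,fy=4.8,interpolation=cv2.INTER_CUBIC)[:,:,::-1])
h=cv2.cvtColor(im,cv2.COLOR_RGB2HSV); m=((h[:,:,0]>4)&(h[:,:,0]<32)&(h[:,:,1]>170)&(h[:,:,2]>100)).astype(np.uint8)
m[:, :300]=0;m[:,350:]=0;m[:130]=0;m[216:]=0
n,l,s,ce=cv2.connectedComponentsWithStats(m)
for i in range(1,n):
    if s[i,4]>20: print(s[i],ce[i],onz(c,Rc,e,ce[i][::-1],.083).round(4))
for p in [(124,313),(124,337),(211,312),(211,339)]: print(p,onz(c,Rc,e,p,.074).round(4))
for p in [(108,275),(103,371),(196,371),(200,281)]: print('stand',onz(c,Rc,e,p,.006).round(4))
E
```

```text
[318 133  16  17 212] [325.37735849 141.38679245] [0.5803 0.2045 0.083 ]
(124, 313) [0.5884 0.2159 0.074 ]
(124, 337) [0.5933 0.1996 0.074 ]
(211, 312) [0.5246 0.1985 0.074 ]
(211, 339) [0.5306 0.1783 0.074 ]
stand [0.5863 0.2533 0.006 ]
stand [0.6153 0.1706 0.006 ]
stand [0.5313 0.141  0.006 ]
stand [0.5017 0.2264 0.006 ]
```

View pics/w2c.png

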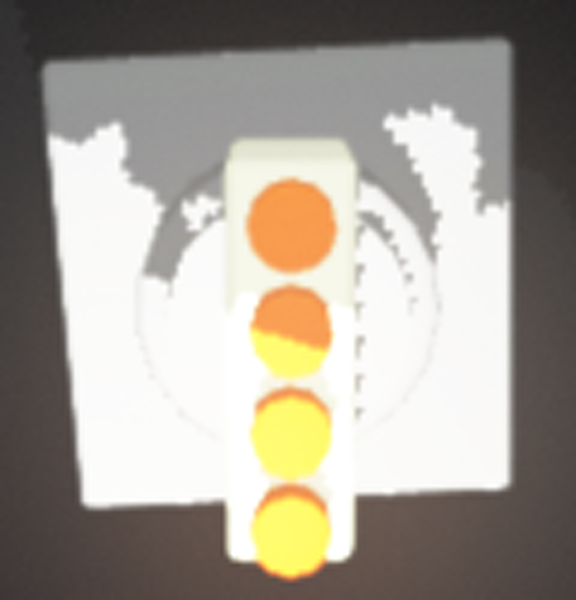

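```bash
python3 - <<'E'
from h import *
z=np.load('w2.npz'); c=read_camera('wrist'); Rc,e,im=z['Rc'],z['e'],z['im']
f=lambda q,r,zz: onz(c,Rc,e,(r/4.8-.4+95,q/4.8-.4+265),zz)[:2]
C=np.array([f(q,r,.086) for q,r in [(291,226),(291,328),(291,430),(291,534)]]); print(C.round(4),C.mean(0)); d=C[0]-C[3]; print(np.degrees(np.arctan2(d[1],d[0])),np.linalg.norm(d))
B=np.array([f(q,r,.074) for q,r in [(228,157),(354,157),(355,560),(227,560)]]); print(B.round(4),B.mean(0))
for i in range(4):
    d=B[(i+1)%4]-B[i]; print(np.linalg.norm(d).round(4),np.degrees(np.arctan2(d[1],d[0])).round(2))
S=np.array([f(q,r,.006) for q,r in [(43,62),(511,40),(511,487),(84,507)]]); print('stand',S.mean(0))
for i in range(4):
    d=S[(i+1)%4]-S[i]; print(np.linalg.norm(d).round(4),np.degrees(np.arctan2(d[1],d[0])).round(2))
o=get_obs(); Rt=rot(o['tool_rot']); print(Rt.round(4)); 
h=(B.mean(0)+C.mean(0))/2; print(h,(Rt.T@(np.r_[h,.116]-o['eef_pos']))/.025)
E
```

```text
[[0.5805 0.2047]
 [0.5664 0.2004]
 [0.5516 0.196 ]
 [0.5358 0.1912]] [0.55854605 0.1980656 ]
16.717989939037896 0.046685961154801614
[[0.586  0.2159]
 [0.5913 0.198 ]
 [0.5303 0.1786]
 [0.5244 0.1985]] [0.558015   0.19774848]
0.0187 -73.5
0.064 -162.36
0.0208 106.48
0.064 15.8
stand [0.5586938  0.19783722]
0.0889 -70.92
0.0892 -160.57
0.0894 109.31
0.0896 19.16
[[ 2.860e-01 -9.582e-01  4.000e-04]
 [-9.582e-01 -2.860e-01  1.000e-04]
 [ 1.000e-04 -4.000e-04 -1.000e+00]]
[0.55828053 0.19790704] [ 0.19957196 -1.15755423  4.32644978]
```

Request:
apply_moves([
  [[0.2, -1.16, 1.5], [0, 0, 0], 0.3],
  [[0.2, -1.16, 3.0], [0, 0, 0], 0.3],
  [[0.2, -1.16, 3.6], [0, 0, 0], 0.3],
  [[0.2, -1.16, 4.0], [0, 0, 0], 0.3],
  [[0.2, -1.16, 4.3], [0, 0, 0], 0.3],
  [[0.2, -1.16, 4.3], [0, 0, 0], 0.3],
  [[0.2, -1.16, 4.3], [0, 0, 0], 0.3],
], force=60)

```text
t: 5.48
eef_pos: [0.5585, 0.1985, 0.1172]
tool_rot: [-0.001, 0.802, -0.597, 0.0]
contact_force: [1.4, 0.8, -0.3]
gripper_width: 0.652
```

```bash
python3 - <<'E'
from h import *
c,Rc,e,o=snap('wrist','w3.png'); print(o['t'],o['eef_pos'],o['contact_force'])
E
```

```text
5.475 [0.55851473 0.19851214 0.117226  ] [ 1.37637244  0.7537478  -0.29382161]
```

View pics/w3.png

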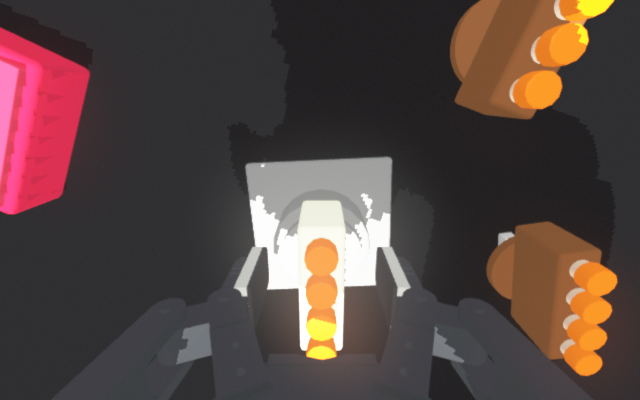

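The holder (caps at col ~321, rows 257–350) is centred between the fingers (cols 250/390). Closing, then lifting.

Request:
apply_moves([
  [[0, 0, 0], [0, 0, 0], -0.3],
  [[0, 0, 0], [0, 0, 0], -0.8],
  [[0, 0, 0], [0, 0, 0], -1],
  [[0, 0, 0], [0, 0, 0], -1],
  [[0, 0, 0], [0, 0, 0], -1],
  [[0, 0, 0], [0, 0, 0], -1],
  [[0, 0, 0], [0, 0, 0], -1],
  [[0, 0, 0], [0, 0, 0], -1],
], force=60)

```text
t: 6.52
eef_pos: [0.5584, 0.1984, 0.1168]
tool_rot: [-0.0, 0.802, -0.597, 0.0]
contact_force: [-0.4, -2.2, 6.0]
gripper_width: 0.229
```

```bash
python3 - <<'E'
from h import *
o=get_obs(); print({k:np.round(v,3) for k,v in o.items()})
E
```

```text
{'t': np.float64(6.525), 'q': array([-0.227,  0.594, -0.29 ,  1.878,  0.25 ,  0.704, -1.941]), 'joint_vel': array([ 0.002, -0.001,  0.001,  0.001,  0.001,  0.   ,  0.001]), 'joint_torque': array([-1.0300e-01, -5.4517e+01, -3.0990e+00, -1.8554e+01,  1.4000e-02,
       -2.1200e-01, -0.0000e+00]), 'eef_pos': array([0.558, 0.198, 0.117]), 'tool_rot': array([-0.   ,  0.802, -0.597,  0.   ]), 'contact_force': array([-0.363, -2.193,  6.044]), 'torque': array([-0.098,  0.161, -0.036]), 'gripper_width': np.float64(0.229)}
```

Request:
apply_moves([
  [[0, 0, -0.5], [0, 0, 0], -1],
  [[0, 0, -1.5], [0, 0, 0], -1],
  [[0, 0, -3], [0, 0, 0], -1],
  [[0, 0, -4.2], [0, 0, 0], -1],
  [[0, 0, -4.2], [0, 0, 0], -1],
  [[2, 0.45, -4.2], [0, 0, 0.3], -1],
  [[4, 0.9, -4.2], [0, 0, 0.6], -1],
  [[6, 1.3, -4.2], [0, 0, 0.9], -1],
  [[8, 1.8, -4.2], [0, 0, 1.2], -1],
  [[10, 2.2, -4.2], [0, 0, 1.33], -1],
  [[12, 2.6, -4.2], [0, 0, 1.33], -1],
  [[13.5, 2.95, -4.2], [0, 0, 1.33], -1],
  [[14.5, 3.15, -4.0], [0, 0, 1.33], -1],
  [[15.1, 3.27, -3.8], [0, 0, 1.33], -1],
  [[15.1, 3.27, -3.8], [0, 0, 1.33], -1],
  [[15.1, 3.27, -3.8], [0, 0, 1.33], -1],
  [[15.1, 3.27, -3.8], [0, 0, 1.33], -1],
])

```text
t: 8.65
eef_pos: [0.5883, -0.1851, 0.2116]
tool_rot: [-0.0, 0.728, -0.685, -0.0]
contact_force: [0.3, -0.2, -1.3]
gripper_width: 0.223
```

```bash
python3 - <<'E'
from h import *
c,Rc,e,o=snap('wrist','w4.png'); print({k:np.round(v,4) for k,v in o.items()}); print(np.degrees(R.from_matrix(rot(o['tool_rot'])).as_rotvec()), rot(o['tool_rot'])[:,0])
im=c['color'];np.savez('w4.npz',Rc=Rc,e=e,im=im)
c,Rc,e,o=snap('scene'); im=c['color']; np.savez('s4.npz',Rc=Rc,e=e,im=im)
cv2.imwrite('pics/s4.png',cv2.resize(im[140:260,180:310],None,fx=5,fy=5,interpolation=cv2.INTER_CUBIC)[:,:,::-1])
E
```

```text
{'t': np.float64(8.65), 'q': array([ 0.3431,  0.4872, -0.1849,  1.7737,  0.1101,  0.8906, -1.4   ]), 'joint_vel': array([ 0.0017, -0.0024,  0.0053,  0.0003,  0.0004, -0.0007,  0.0022]), 'joint_torque': array([ 2.24000e-01, -5.68487e+01, -1.28040e+00, -2.46307e+01,
        1.49000e-02,  5.90000e-03, -4.70000e-03]), 'eef_pos': array([ 0.5883, -0.1851,  0.2116]), 'tool_rot': array([-3.000e-04,  7.283e-01, -6.853e-01, -1.000e-04]), 'contact_force': array([ 0.3475, -0.1512, -1.2528]), 'torque': array([ 0.0125, -0.019 ,  0.0148]), 'gripper_width': np.float64(0.2234)}
[-1.31069977e+02  1.23322147e+02  2.03592804e-02] [ 6.08561245e-02 -9.98146384e-01 -5.73744663e-04]
```

View pics/w4.png

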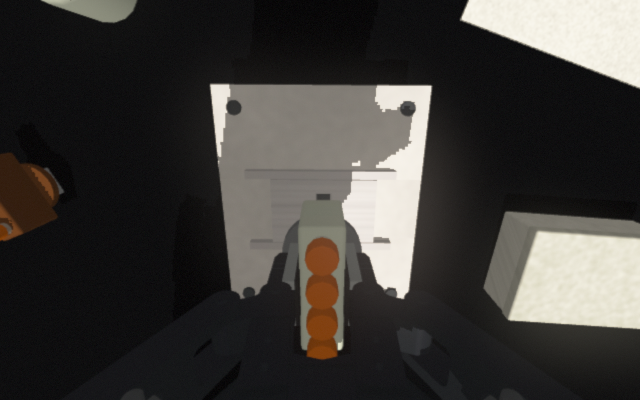

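View pics/s4.png

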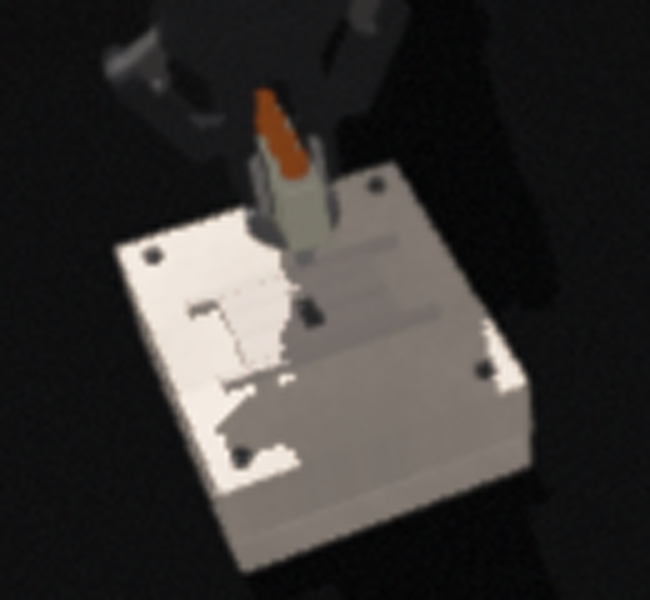

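```bash
python3 - <<'E'
from h import *
z=np.load('w4.npz'); im=z['im']
cv2.imwrite('pics/w4c.png',cv2.resize(im[80:260,205:440],None,fx=3.4,fy=3.4,interpolation=cv2.INTER_CUBIC)[:,:,::-1])
cv2.imwrite('pics/w4d.png',cv2.resize(im[160:260,270:380],None,fx=6,fy=6,interpolation=cv2.INTER_CUBIC)[:,:,::-1])
print(get_obs()['eef_pos'])
E
```

```text
[ 0.58821498 -0.18574057  0.21164966]
```

View pics/w4d.png

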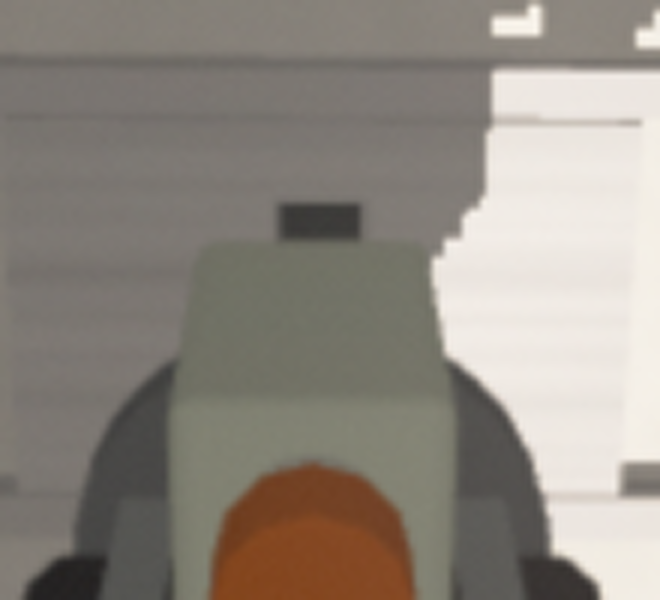

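View pics/w4c.png

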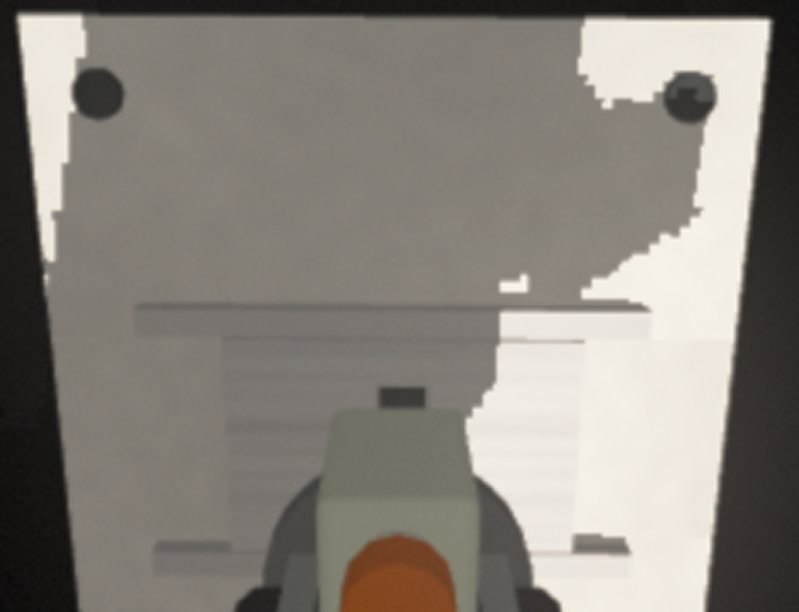

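```bash
python3 - <<'E'
from h import *
z=np.load('w4.npz'); c=read_camera('wrist'); o=get_obs(); Rc,e=z['Rc'],z['e']; tcp=np.array([.5883,-.1851,.2116]); Rt=rot([0,.7283,-.6853,0])
f=lambda q,r,zz: (onz(c,Rc,e,(r/6-.4+160,q/6-.4+270),zz))
for n,q,r,zz in [('slotL',278,204,.068),('slotR',361,204,.068),('blkTL',170,402,.2116-.0848+.042),('blkTR',456,402,.2116-.0848+.042),('blkBL',200,242,.2116-.0848+.006),('blkBR',432,242,.2116-.0848+.006),('flL',77,540,.2116-.0848+.006),('flR',550,540,.2116-.0848+.006)]:
    p=f(q,r,zz); print(n,p.round(4),(Rt.T@(p-tcp)).round(4))
g=lambda q,r,zz: onz(c,Rc,e,(r/3.4-.4+80,q/3.4-.4+205),zz)
for n,q,r,zz in [('h1',98,93,.062),('h2',690,97,.062)]:
    p=g(q,r,zz); print(n,p.round(4),(Rt.T@(p-tcp)).round(4))
E
```

```text
slotL [ 0.6013 -0.1807  0.068 ] [-0.0036 -0.0133  0.1436]
slotR [ 0.6019 -0.1909  0.068 ] [ 0.0066 -0.0133  0.1436]
blkTL [ 0.6189 -0.1742  0.1688] [-0.009  -0.0312  0.0428]
blkTR [ 0.6201 -0.1936  0.1688] [ 0.0104 -0.0312  0.0428]
blkBL [ 0.6181 -0.1742  0.1328] [-0.0091 -0.0304  0.0788]
blkBR [ 0.6193 -0.1942  0.1328] [ 0.011  -0.0304  0.0788]
flL [ 0.5885 -0.1641  0.1328] [-0.0209 -0.0015  0.0788]
flR [ 0.5912 -0.2074  0.1328] [ 0.0224 -0.0015  0.0788]
h1 [ 0.659  -0.1199  0.062 ] [-0.0608 -0.0746  0.1496]
h2 [ 0.6657 -0.2409  0.062 ] [ 0.0604 -0.0738  0.1496]
```

Request:
apply_moves([
  [[0, 0, 0.5], [0, 0, 0], -1],
  [[0, 0, 1.0], [0, 0, 0], -1],
  [[0, 0, 1.3], [0, 0, 0], -1],
  [[0, 0, 1.4], [0, 0, 0], -1],
  [[0, 0, 1.4], [0, 0, 0], -1],
  [[0, 0, 1.4], [0, 0, 0], -1],
])

```text
t: 9.55
eef_pos: [0.5883, -0.1868, 0.1768]
tool_rot: [-0.0, 0.728, -0.686, 0.0]
contact_force: [-0.3, -0.2, -1.4]
gripper_width: 0.222
```

```bash
python3 - <<'E'
from h import *
c,Rc,e,o=snap('wrist'); im=c['color']
cv2.imwrite('pics/w5d.png',cv2.resize(im[160:280,250:400],None,fx=5,fy=5,interpolation=cv2.INTER_CUBIC)[:,:,::-1])
c,Rc,e,o=snap('scene'); im=c['color']; print(o['t'],o['eef_pos'],o['contact_force'],o['torque'])
cv2.imwrite('pics/s5.png',cv2.resize(im[150:250,190:300],None,fx=6,fy=6,interpolation=cv2.INTER_CUBIC)[:,:,::-1])
E
```

```text
9.6 [ 0.58825744 -0.18683994  0.1768234 ] [ 0.44581073 -0.88293511 -1.35150102] [0.02654769 0.04801918 0.07741471]
```

View pics/w5d.png

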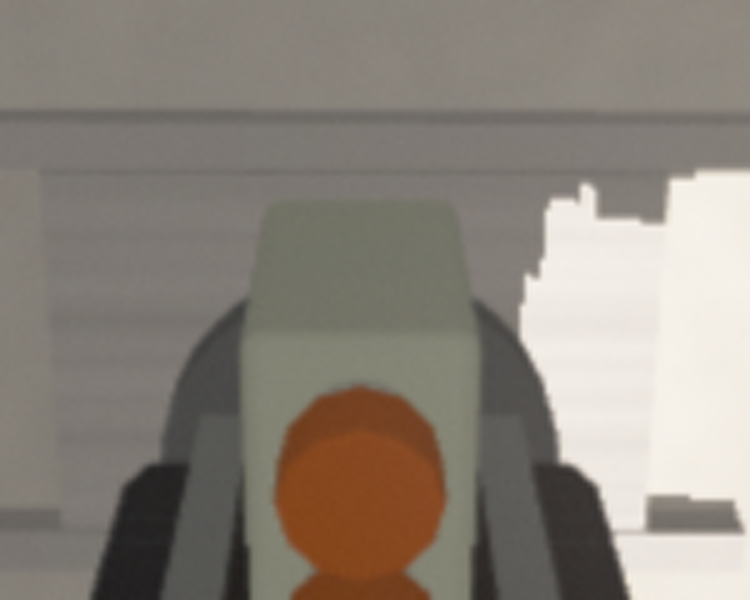

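View pics/s5.png

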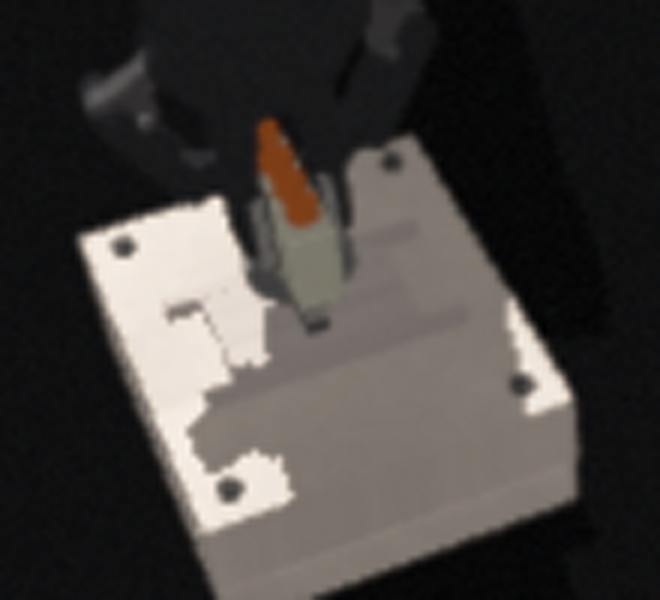

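Request:
apply_moves([
  [[-0.02, 0, 0.1], [0, 0, 0], -1],
  [[-0.02, 0, 0.16], [0, 0, 0], -1],
  [[-0.02, 0, 0.2], [0, 0, 0], -1],
  [[-0.02, 0, 0.2], [0, 0, 0], -1],
])

```text
t: 10.15
eef_pos: [0.5879, -0.1863, 0.1713]
tool_rot: [0.0, 0.728, -0.686, -0.0]
contact_force: [-0.3, 0.5, -0.7]
gripper_width: 0.223
```

Request:
apply_moves([
  [[0, 0, 0.04], [0, 0, 0], -1],
  [[0, 0, 0.08], [0, 0, 0], -1],
  [[0, 0, 0.12], [0, 0, 0], -1],
  [[0, 0, 0.12], [0, 0, 0], -1],
])

```text
t: 10.65
eef_pos: [0.5879, -0.1863, 0.1683]
tool_rot: [0.0, 0.728, -0.686, -0.0]
contact_force: [-0.5, -0.2, -1.6]
gripper_width: 0.224
```

Request:
apply_moves([
  [[0, 0, 0.06], [0, 0, 0], -1],
  [[0, 0, 0.12], [0, 0, 0], -1],
  [[0, 0, 0.18], [0, 0, 0], -1],
  [[0, 0, 0.24], [0, 0, 0], -1],
  [[0, 0, 0.24], [0, 0, 0], -1],
])

```text
t: 11.28
eef_pos: [0.588, -0.1863, 0.1626]
tool_rot: [0.0, 0.728, -0.686, 0.0]
contact_force: [-1.4, -0.1, 2.0]
gripper_width: 0.223
```

Request:
apply_moves([
  [[0, 0, 0.08], [0, 0, 0], -1],
  [[0, 0, 0.16], [0, 0, 0], -1],
  [[0, 0, 0.24], [0, 0, 0], -1],
  [[0, 0, 0.28], [0, 0, 0], -1],
  [[0, 0, 0.28], [0, 0, 0], -1],
])

```text
t: 11.9
eef_pos: [0.5881, -0.1863, 0.1558]
tool_rot: [-0.0, 0.728, -0.686, 0.0]
contact_force: [-3.0, 1.2, 7.6]
gripper_width: 0.218
```

Request:
apply_moves([
  [[0, 0.01, 0.04], [0, 0, 0], -1],
  [[0, 0.015, 0.07], [0, 0, 0], -1],
  [[0, 0.015, 0.07], [0, 0, 0], -1],
  [[0, 0.015, 0.07], [0, 0, 0], -1],
])

```text
t: 12.4
eef_pos: [0.588, -0.1863, 0.1544]
tool_rot: [-0.0, 0.728, -0.686, 0.0]
contact_force: [-2.2, 0.7, 8.4]
gripper_width: 0.224
```

```bash
python3 - <<'E'
from h import *
c,Rc,e,o=snap('scene','s6.png'); im=c['color']; print(o['t'],o['eef_pos'],o['contact_force'],o['torque'],o['q'])
cv2.imwrite('pics/s6c.png',cv2.resize(im[150:250,190:300],None,fx=6,fy=6,interpolation=cv2.INTER_CUBIC)[:,:,::-1])
E
```

```text
12.4 [ 0.58798077 -0.18626138  0.15436691] [-2.16130882  0.69330794  8.44572701] [ 0.20067591  0.65576094 -0.00714838] [ 0.33576448  0.55951361 -0.17425063  1.8091917   0.13083335  0.78307302
 -1.41729729]
```

View pics/s6c.png

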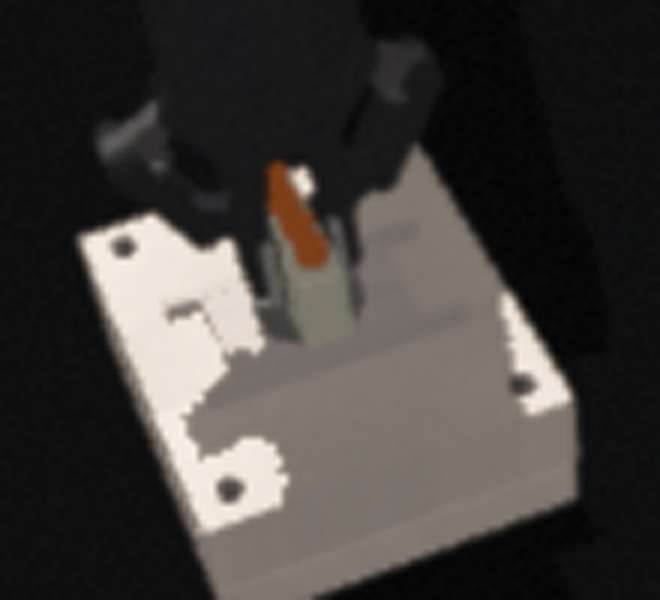

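Request:
apply_moves([
  [[0, 0, 0.01], [0, 0, -0.4], -1],
  [[0, 0, 0.01], [0, 0, -0.9], -1],
  [[0, 0, 0.01], [0, 0, -1.5], -1],
  [[0, 0, 0.01], [0, 0, -2.0], -1],
  [[0, 0, 0.01], [0, 0, -2.0], -1],
])

```text
t: 13.08
eef_pos: [0.589, -0.1865, 0.1546]
tool_rot: [-0.001, 0.836, -0.549, 0.002]
contact_force: [-1.1, 0.4, 7.7]
gripper_width: 0.226
```

```bash
python3 - <<'E'
from h import *
o=get_obs(); print(o['t'],o['eef_pos'],o['contact_force'],o['torque'],rot(o['tool_rot'])[:,0])
E
```

```text
13.075 [ 0.58899327 -0.18649551  0.15459169] [-1.12050819  0.41835357  7.72248094] [0.09428436 0.18530407 0.04763219] [ 0.39733504 -0.91767192  0.00176133]
```

Request:
apply_moves([
  [[0, 0, 0.02], [0, 0, -0.6], -1],
  [[0, 0, 0.03], [0, 0, -1.3], -1],
  [[0, 0, 0.03], [0, 0, -2.1], -1],
  [[0, 0, 0.03], [0, 0, -2.9], -1],
  [[0, 0, 0.03], [0, 0, -3.7], -1],
  [[0, 0, 0.03], [0, 0, -4.5], -1],
  [[0, 0, 0.03], [0, 0, -5.3], -1],
  [[0, 0, 0.03], [0, 0, -6.0], -1],
  [[0, 0, 0.03], [0, 0, -6.6], -1],
  [[0, 0, 0.03], [0, 0, -7.0], -1],
  [[0, 0, 0.03], [0, 0, -7.0], -1],
  [[0, 0, 0.03], [0, 0, -7.0], -1],
])

```text
t: 14.58
eef_pos: [0.5893, -0.1864, 0.154]
tool_rot: [0.0, 1.0, 0.029, 0.002]
contact_force: [0.2, -0.3, 9.4]
gripper_width: 0.225
```

```bash
python3 - <<'E'
from h import *
c,Rc,e,o=snap('wrist','w7.png'); x=rot(o['tool_rot'])[:,0]; print(o['t'],o['eef_pos'],o['contact_force'],o['torque'],np.degrees(np.arctan2(x[1],x[0])),rot(o['tool_rot'])[:,2])
c,Rc,e,o=snap('scene'); im=c['color']
cv2.imwrite('pics/s7c.png',cv2.resize(im[150:250,190:300],None,fx=6,fy=6,interpolation=cv2.INTER_CUBIC)[:,:,::-1])
E
```

```text
14.575 [ 0.58929092 -0.18635443  0.15402889] [ 0.21055783 -0.31547221  9.39065184] [0.03346154 0.00549861 0.0843261 ] 3.361770244685617 [ 4.13277673e-03 -3.58626404e-04 -9.99991396e-01]
```

View pics/w7.png

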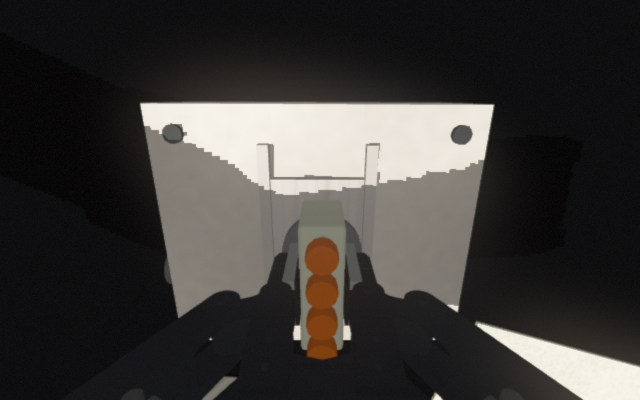

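View pics/s7c.png

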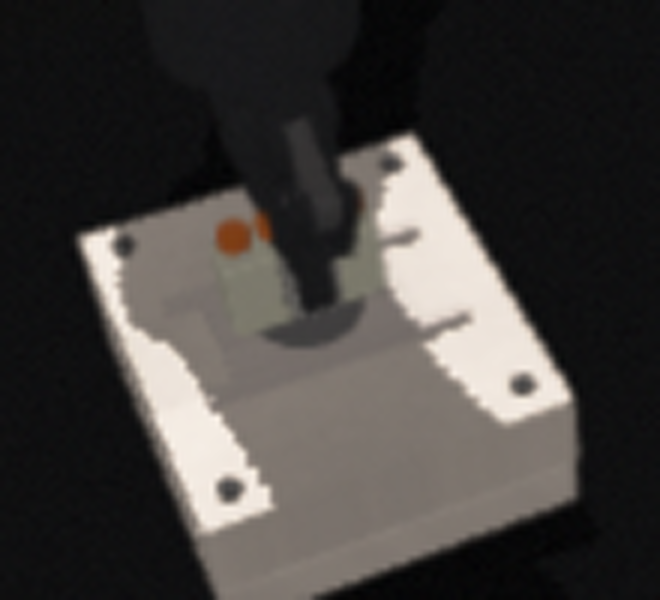

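Request:
apply_moves([
  [[-0.02, 0, 0], [0, 0, 0], -1],
  [[-0.05, 0, 0], [0, 0, 0], -1],
  [[-0.05, 0, -0.05], [0, 0, 0], -1],
  [[-0.05, 0, -0.1], [0, 0, 0], -1],
  [[-0.05, 0, -0.14], [0, 0, 0], -1],
  [[-0.05, 0, -0.17], [0, 0, 0], -1],
  [[-0.05, 0, -0.17], [0, 0, 0], -1],
])

```text
t: 15.55
eef_pos: [0.5885, -0.1864, 0.1581]
tool_rot: [0.0, 1.0, 0.029, 0.003]
contact_force: [4.1, 0.3, 5.6]
gripper_width: 0.229
```

```bash
python3 - <<'E'
from h import *
o=get_obs(); print(o['t'],o['eef_pos'],o['contact_force'],o['torque'])
E
```

```text
15.55 [ 0.58854602 -0.1863806   0.15814708] [4.09400269 0.31721041 5.56189432] [ 3.33793050e-02 -9.42129558e-01 -4.85038216e-05]
```

Request:
apply_moves([
  [[0.02, 0, 0], [0, 0, 0], -1],
  [[0.03, 0, 0], [0, 0, 0], -1],
  [[0.03, 0, -0.02], [0, 0, 0], -1],
  [[0.03, 0, -0.03], [0, 0, 0], -1],
  [[0.03, 0, -0.03], [0, 0, 0], -1],
])

```text
t: 16.18
eef_pos: [0.5887, -0.1864, 0.1585]
tool_rot: [0.0, 1.0, 0.029, 0.002]
contact_force: [3.9, 0.0, 4.1]
gripper_width: 0.226
```

```bash
python3 - <<'E'
from h import *
o=get_obs(); print(o['t'],o['eef_pos'],o['contact_force'],o['torque'],rot(o['tool_rot'])[:,2])
E
```

```text
16.175 [ 0.58865994 -0.18636219  0.15848105] [3.85136831 0.03666745 4.11686705] [-0.05782947 -1.08741473 -0.04333659] [ 3.83448062e-03 -1.99437549e-04 -9.99992628e-01]
```

Request:
apply_moves([
  [[0, 0, -0.01], [0, 0, 0], -0.5],
  [[0, 0, -0.01], [0, 0, 0], -0.2],
  [[0, 0, -0.01], [0, 0, 0], 0.1],
  [[0, 0, -0.01], [0, 0, 0], 0.2],
  [[0, 0, -0.01], [0, 0, 0], 0.2],
  [[0, 0, -0.01], [0, 0, 0], 0.2],
])

```text
t: 16.92
eef_pos: [0.587, -0.1863, 0.1579]
tool_rot: [-0.0, 1.0, 0.029, -0.0]
contact_force: [0.1, 0.1, -0.2]
gripper_width: 0.6
```

```bash
python3 - <<'E'
from h import *
c,Rc,e,o=snap('wrist','w8.png'); print(o['t'],o['eef_pos'],o['contact_force'],o['torque'],o['gripper_width'])
E
```

```text
16.925 [ 0.587031   -0.18631631  0.15786343] [ 0.12132426  0.14406429 -0.17038765] [-0.04501873  0.02482808  0.00912765] 0.5999706874796263
```

View pics/w8.png

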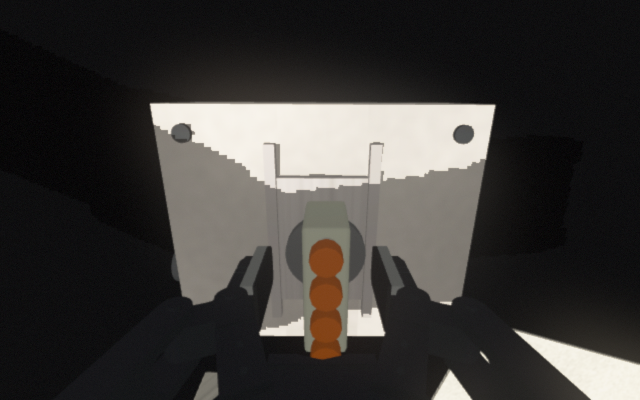

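Request:
apply_moves([
  [[0.05, 0, -0.5], [0, 0, 0], 0.2],
  [[0.05, 0, -1.5], [0, 0, 0], 0.2],
  [[0.05, 0, -3], [0, 0, 0], 0.2],
  [[0.05, 0, -4.5], [0, 0, 0], 0.2],
  [[0.05, 1.6, -4.5], [0, 0, 0], 0.2],
  [[0.05, 1.6, -4.5], [0, 0, 0], 0.2],
  [[0.05, 1.6, -4.5], [0, 0, 0], 0.2],
])

```text
t: 17.85
eef_pos: [0.5907, -0.2258, 0.2708]
tool_rot: [-0.0, 1.0, 0.029, 0.0]
contact_force: [-0.3, 0.3, 0.6]
gripper_width: 0.602
```

```bash
python3 - <<'E'
from h import *
c,Rc,e,o=snap('wrist','w9.png'); print(o['t'],o['eef_pos'],o['contact_force']); np.savez('w9.npz',Rc=Rc,e=e,im=c['color'])
# predicted outline for locked pose overlay
a=np.radians(93.3); 
def ov(c,Rc,e,h,zf,fn,crop,s):
    X=np.array([np.cos(a),np.sin(a),0]);Y=np.array([-X[1],X[0],0]); O=np.array([h[0],h[1],.068+zf])
    im=cv2.resize(c['color'],None,fx=s,fy=s,interpolation=cv2.INTER_CUBIC)[:,:,::-1].copy()
    def pl(P,col): 
        q=proj(c,Rc,e,np.array(P))[:,::-1]; cv2.polylines(im,[((q+.5)*s*16).astype(np.int32).reshape(-1,1,2)],True,col,1,cv2.LINE_AA,4)
    for z in (.006,.042): pl([O+X*i*.032+Y*j*.01+[0,0,z] for i,j in ((1,1),(1,-1),(-1,-1),(-1,1))],(0,255,0))
    t=np.linspace(0,2*np.pi,60); pl([O+.022*(np.cos(u)*X+np.sin(u)*Y) for u in t],(255,255,0))
    r0,r1,c0,c1=[int(v*s) for v in crop]; cv2.imwrite('pics/'+fn,im[r0:r1,c0:c1])
ov(c,Rc,e,(.5875,-.1863),.006,'w9o.png',(60,260,200,440),3)
c,Rc,e,o=snap('scene','s9.png'); ov(c,Rc,e,(.5875,-.1863),.006,'s9o.png',(150,250,190,300),6)
E
```

```text
17.85 [ 0.59066776 -0.22579409  0.27080199] [-0.33257219  0.30842596  0.56094294]
```

View pics/w9o.png

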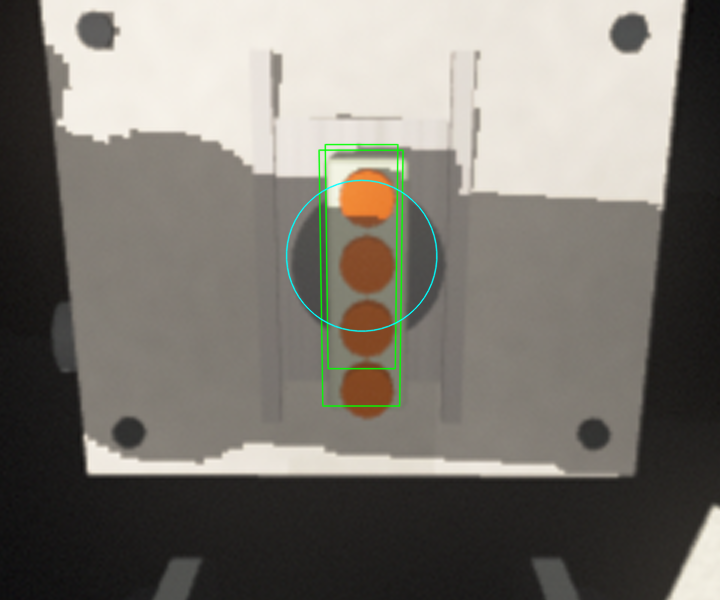

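View pics/s9o.png

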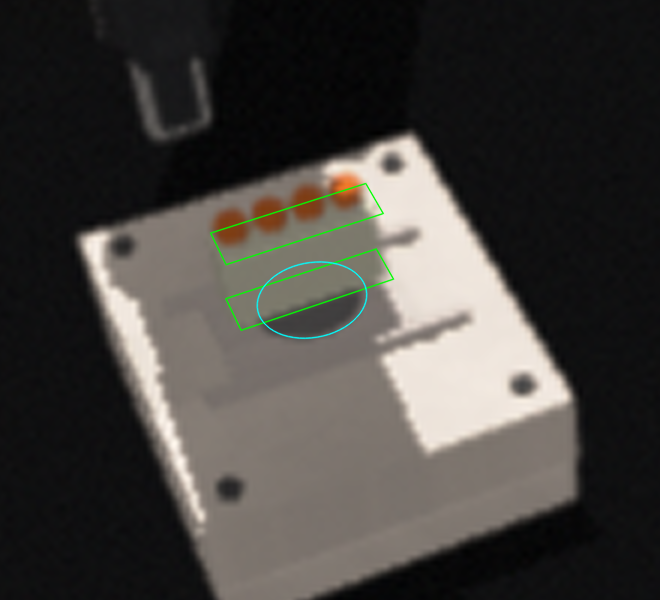

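```bash
python3 -c "
from station import *
print(hand_in())"
```

```text
the job is handed in; nothing more can be done
None
```

I took the white holder from its stand and lowered its T-foot through the slot. I pressed it down against the spring to about 1–2 mm above the plate, turned it a quarter turn, let it rise and released it. I handed in at about 18 s; no verdict was reported.

**Force:** the readings I took between moves stayed under 10 N. I did not log the force during the moves themselves.

**Lock:** before release the arm's height put the flange about 5.7 mm above the plate, which fits the locked height of 6 mm. It could not have risen past 3 mm without the T-bar entering the pocket. There was also a side force of about 4 N on the tool, which disappeared once I let go.

**Final pictures:** the last wrist and scene images show the holder upright and across the slot, at about 93° against the mixer's 3°. It matches the predicted locked outline to within about 2 mm, roughly the calibration error, so the pictures alone do not confirm the exact height. The gripper was clear. I did not re-measure the bystanders; I saw no sign of contact with them.

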